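Load a blood tube into the rotary mixer and shut its lid

TASK

Put the lavender-capped blood tube from the sloping rack into the tube mixer: lay its bare glass across the pair of spring clips at the top of the rotor and press it down until it lies fully home with both jaws snapped back over it, without forcing the glass any harder once it is home; then shut the mixer's clear lid. Leave the other tubes, the yellow-topped jar and the dropper bottle where they are.

Things in the scene. Friction and masses are not known exactly. Their poses are not given: they have to be found in the camera images.
- edta_tube: Glass blood tube, 108 mm long over all: bare glass 16 mm thick and 84 mm long with a round bottom, then a lavender (purple) plastic cap 19 mm thick and 24 mm long. Origin on its axis midway along the bare glass; x along the axis towards the cap, so the glass runs from x = -42 to +42 mm and the cap from +42 to +66 mm. About 22 g. Starts in one of the rack's three places.
- red_tube: Glass blood tube, 108 mm long over all: bare glass 16 mm thick and 84 mm long with a round bottom, then a red plastic cap 19 mm thick and 24 mm long. Origin on its axis midway along the bare glass; x along the axis towards the cap, so the glass runs from x = -42 to +42 mm and the cap from +42 to +66 mm. In the rack; leave it.
- blue_tube: Glass blood tube, 108 mm long over all: bare glass 16 mm thick and 84 mm long with a round bottom, then a light blue plastic cap 19 mm thick and 24 mm long. Origin on its axis midway along the bare glass; x along the axis towards the cap, so the glass runs from x = -42 to +42 mm and the cap from +42 to +66 mm. In the rack; leave it.
- rack: Fixed white rack. Origin at bench height; y along its three places, 56 mm apart. Tubes lean 45 degrees in its x-z plane, bottoms to +x, caps up to -x (towards the robot), 58 mm deep in loose 19 mm bores; 26 mm of glass and the cap stand out, so only the cap end can be gripped here. Cap tops are 100 mm up. Draw a tube 65 mm out along its own axis. The top plate is square to the tubes.
- rest: Fixed green bench rest for laying tubes and pipettes level, 64 x 124 mm (x, y), 47 mm high, turned so that its x runs sideways (about world y): two notched plates 6 mm thick, 52 mm apart centre to centre, each with three V notches 30 mm apart. Origin at bench height under its middle. Between the plates (46 mm clear) only the 6 mm base lies below, so a laid tube can be taken by its middle; its cap stands outside.
- rest_notch (a point): Bottom of the middle pair of V notches of the rest, midway between the plates, 32 mm above the bench; x along a tube laid there. A laid tube's axis lies 11 mm above this point.
- mixer: Fixed white rotary mixer, 150 x 250 x 136 mm (x, y, z), drive box with red strip at its +y end. Origin at bench height under the rotor's middle; rotor axis along y, held by its gearbox. Open at the top: inner faces of the clear walls at x = +-69 mm, end walls at y = +-89, all 134 high; rotor end discs at y = +-78, 118 high. A tube fits in only when held by its middle, not by an end.
- mixer_seat (a point): Where the origin of a seated tube belongs, 104 mm above the bench, midway between the two fork clips of the top station; y along the seated tube (cap to either end), z up. Clips are 12 mm wide, at y = -28 and +28 mm; the 44 mm between them are free for fingers down to 23 mm below this point. Each has a V seat, a fixed prong at +x (inner face x = 9.5 mm, flared top at z = 18) and a jaw at -x.
- jaw_right (a joint): Blue sprung jaw of the clip at y = -28 mm, rad: 0 shut, 0.7 at most. Hinged low on the -x side; its nose, sloped on top, overhangs the seated tube. A tube pushed straight down meets the noses with its axis about 20 mm above the seat, opens them to about 0.2, snaps past and is home at 0. Both jaws together resist with 10 to 20 N, and push it as hard towards the prongs.
- jaw_left (a joint): Blue sprung jaw of the clip at y = +28 mm, rad; the same as the other.
- lid (a joint): Clear flat lid of the mixer, 4 mm thick, rad: 0 shut (level, on the walls, 136 mm above the bench), 1.57 upright, 1.85 at most. Hinged at the drive-box end; starts open, leaning back a little over the drive box. Light (220 g) and damped: pushed 15 degrees or more past upright towards shut, it sinks shut by itself within about 5 s.
- lid_edge (a point): Middle of the lid's free edge, a blue grip strip 10 mm thick and 156 mm long, 194 mm from the hinge.
- lid_hinge (a point): Middle of the lid's hinge line, 94 mm towards +y from the mixer's middle, 136 mm above the bench; x along the hinge line, y from the free edge to the hinge in the plane of the lid.
- jar: Clear specimen jar with a yellow lid, 56 mm across, 65 mm high, loose on the bench; leave it. Origin under its middle.
- dropper: White dropper bottle, 32 mm across, 70 mm high, loose on the bench; leave it. Origin under its middle.
Mind the look-alikes: they are no part of the job. Leave any pink look-alike of the edta_tube alone.

How it is judged:
By the outcome, as a careful person would: the job done as asked, in the order asked, and still so for the second after the job is handed in, with the robot touching nothing.
It also fails if it takes over 58 s, if anything falls off the work surface, if the arm or the gripper's body presses on something with over 40 N, if the wrist force passes 120 N, or if a joint passes its speed limit or range.

ROBOT

A 6-joint arm with a two-finger parallel gripper is mounted at the origin on the work surface. World frame = base frame: x ahead of the robot, y to its left, z up, the work surface at z = 0. Lengths are in m, angles in rad, forces in N, time in s.
With the tool pointing down it reaches from about 0.3 to 1 m from the base axis. Payload 5.1 kg.
Tool frame: the origin (TCP) lies on the centre line of the jaws, within the pads' length; the fingertips stand 19 mm ahead of it and the grasp point (between the pads) is the TCP (env.finger_overhang is the distance from the TCP to the fingertips, in m); z points along the fingers, y is the line along which they close (so a half turn about z gives the same grasp; the last joint's range is limited). The gripper opens to 95 mm and grips with 3 to 60 N. Pads are 20 mm wide; open, the fingers measure 119 mm over their backs; the gripper's body (75 mm by 180 mm) begins 59 mm behind the grasp point.
Start: joints at [-1.427, 0.124, 1.65, -0, 1.367, -0.083], TCP at [0.146, -0.633, 0.234] pointing down, gripper open.
Joint ranges: [-2.61, 2.61], [-1.02, 2.33], [0.03, 2.71], [-1.35, 4.49], [0.32, 2.68], [-2.91, 2.91]. Speed limits (rad/s): [2.57, 2.57, 3.14, 3.14, 3.14, 3.14].

INTERFACE

Orientations are given as a unit quaternion [w, x, y, z].
In Python, from cell import env gives the robot as it stands.
- The arm moves only by the tool move_arm, never from a script. Its argument "rows" is a list of rows, each a list of 7 numbers: the shift along the tool's x, y, z normalised to -1 to 1, where 1 is 0.08 m, then the turn, a rotation vector about the tool's x, y, z normalised to -1 to 1, where 1 is pi/4 rad, then the gripper command: -1 is fully open, 1 is shut, values between are in proportion. A call has 1 to 8 rows; each row shifts and turns the commanded pose from where the row before left it, along the tool's axes as they then stand; what a row does not reach is not made up. A row lasts 1/10 s, in which the tool goes at most 50 mm and 8.59 degrees, less where a joint would pass 70% of its speed; a pose out of reach is approached as far as the arm can. A call with a number of a shift or a turn outside -1 to 1 is refused whole. A call with a gripper value outside its range is refused whole. The fingers move at their own pace and stop on an object; "grip_force" is the grip in N (left out, the last holds). Time passes only in rows, so rows that do not move let the fingers close. It gives the time, the measured TCP pose, the force, the opening and the grip force at its end, in the units of the state.
- env.get_state(): the state, without advancing time (a new reading comes with each control period).
- env.camera(name): name is "scene" or "top" or "wrist"; returns a dict with "pixels" (400x640x3 uint8, blue, green, red), "K" (3x3 intrinsics, pixels), "pose" (4x4, takes a point from camera to world coordinates). Camera axes: x right, y down, z forward; pixel columns grow to the right and rows downward; lengths in m; the calibration is good to about 2 mm. A picture is of the moment at which its call begins. There is no depth.
- env.job_done(): hands the job in; it is judged then, once.
The state is a dict: "t": time; "joint_positions": joint angles; "joint_vel": joint speeds; "effort": joint torques, N m; "eef_pos": TCP position; "tcp_rot": TCP orientation; "contact_force": force on the tool from outside, world axes, zero at the start; "wrist_torque": the same for the moment, N m; "grip_width": finger opening in m; "grip_force": force on a finger pad.
Only numpy, scipy, OpenCV 4.12 (cv2) and the standard library are available. Lean on these libraries where they do the work, as an engineer would, in place of code of your own. Each camera call takes 0.05 s, during which the arm holds its last target. There are 200 camera calls.

## Working session

There is one attempt and no reset: what is moved stays moved. The work goes in short steps, Python scripts to look and compute and a tool call to move; the robot and the scene stay as the last step left them, time stands still between calls to the robot, and variables do not carry over. Pictures are saved under pics/ and viewed, at most 10 in all, crops included, and the job is handed in when it is done.

Besides the shell and the picture viewer there is one more tool, called after "Emit:" by a JSON object that holds its "fn" and its "kwargs", one argument or row to a line. move_arm: Moves the arm, as the interface text tells. Its arguments: {"type":"object","properties":{"rows":{"type":"array"},"grip_force":{"type":"number"}},"required":["rows"]}

```bash
ls; mkdir -p pics; python3 - <<'E'
from cell import env
import cv2,numpy as np,pickle
d={}
for n in("scene","top","wrist"):
    c=env.camera(n);d[n]=c;print(n,c["K"].round(1).tolist(),c["pose"].round(3).tolist())
pickle.dump(d,open("c0.pkl","wb"))
cv2.imwrite("pics/a.png",np.vstack([d["scene"]["pixels"]]));cv2.imwrite("pics/b.png",d["top"]["pixels"])
s=env.get_state();print(s)
E
```

```text
pics
scene [[426.6, 0.0, 322.9], [0.0, 426.6, 197.4], [0.0, 0.0, 1.0]] [[0.276, 0.716, -0.641, 1.231], [0.961, -0.206, 0.184, -0.292], [0.0, -0.667, -0.745, 0.895], [0.0, 0.0, 0.0, 1.0]]
top [[509.9, 0.0, 312.1], [0.0, 509.9, 201.9], [0.0, 0.0, 1.0]] [[-0.016, -0.99, 0.14, 0.363], [-1.0, 0.016, -0.002, -0.104], [0.0, -0.14, -0.99, 1.519], [0.0, 0.0, 0.0, 1.0]]
wrist [[277.8, 0.0, 314.5], [0.0, 277.8, 205.1], [0.0, 0.0, 1.0]] [[0.226, -0.931, -0.287, 0.227], [-0.974, -0.216, -0.064, -0.615], [-0.002, 0.294, -0.956, 0.383], [0.0, 0.0, 0.0, 1.0]]
{'t': 0.15, 'joint_positions': array([-1.42659831e+00,  1.24366939e-01,  1.65134052e+00, -1.89468713e-05,
        1.36749356e+00, -8.26295828e-02]), 'joint_vel': array([-0.00251184, -0.00072507, -0.00393831, -0.00019411, -0.00019166,
       -0.00047283]), 'effort': array([ 4.44674233e-04, -4.18194044e+01, -3.60471475e+01,  7.75479013e-02,
        4.68668283e-02, -9.87090925e-05]), 'eef_pos': array([ 0.14605855, -0.63290533,  0.23267356]), 'tcp_rot': array([-8.03516692e-04,  9.93575007e-01,  1.13172691e-01, -3.40246342e-05]), 'contact_force': array([ 0.09042051, -0.72170139, -0.85513337]), 'wrist_torque': array([-0.01851467, -0.03898187, -0.00513941]), 'grip_force': 0.0, 'grip_width': 0.0950149246649097}
```

View pics/a.png

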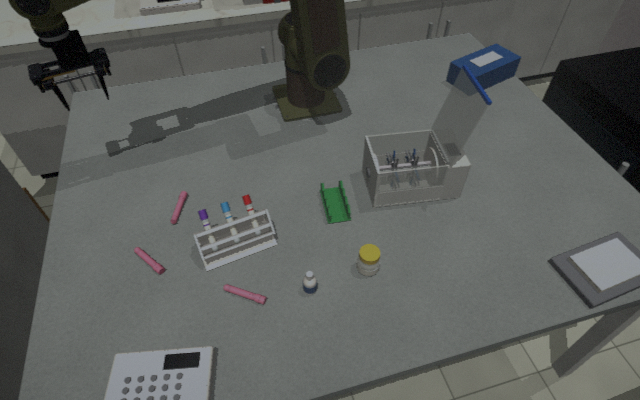

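View pics/b.png

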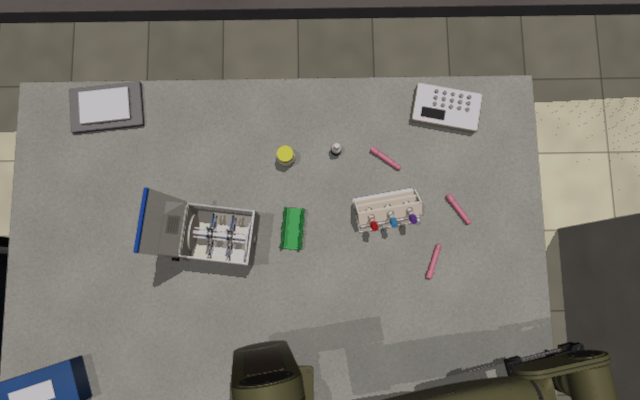

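The scene view shows the rack with caps purple (203,214), light blue (226,208) and red (248,200), plus three pink decoys lying on the bench at (180,208), (150,260) and (245,294). The rest is at (336,202) and the mixer at (415,165), with its lid strip at (476,85). The only lavender/purple cap standing in the rack is at (203,214) in scene and (413,219) in top. I'll confirm it in an enlarged crop.

```bash
cat > h.py <<'E'
import numpy as np,cv2,pickle
def ray(c,uv):
    P=c["pose"];d=P[:3,:3]@np.linalg.solve(c["K"],[uv[0],uv[1],1.]);return P[:3,3],d/np.linalg.norm(d)
def onz(c,uv,z):
    o,d=ray(c,uv);return o+d*(z-o[2])/d[2]
def tri(cs,uvs):
    A=np.zeros((3,3));b=np.zeros(3);R=[]
    for c,u in zip(cs,uvs):
        o,d=ray(c,u);M=np.eye(3)-np.outer(d,d);A+=M;b+=M@o;R.append((o,d))
    p=np.linalg.solve(A,b);return p,[np.linalg.norm(np.cross(p-o,d)) for o,d in R]
def proj(c,p):
    P=c["pose"];q=c["K"]@(P[:3,:3].T@(np.asarray(p)-P[:3,3]));return q[:2]/q[2]
def mask(img,h,s,v):
    H=cv2.cvtColor(img,cv2.COLOR_BGR2HSV);return cv2.inRange(H,(h[0],s,v),(h[1],255,255))
def blobs(m,amin=8):
    n,l,st,ce=cv2.connectedComponentsWithStats(m);return [(int(st[i,4]),ce[i].round(1).tolist()) for i in range(1,n) if st[i,4]>=amin]
E
python3 - <<'E'
from h import *
d=pickle.load(open("c0.pkl","rb"));S,T=d["scene"],d["top"]
for n in("scene","top"):
    im=d[n]["pixels"]
    for nm,h,s,v in(("purple",(125,155),90,40),("lblue",(95,108),100,80),("red",(174,180),150,80),("green",(50,75),120,40),("blue",(109,122),120,40)):
        print(n,nm,blobs(mask(im,h,s,v)))
a=cv2.resize(S["pixels"][180:280,170:300],None,fx=3,fy=3,interpolation=cv2.INTER_CUBIC)
b=cv2.resize(T["pixels"][180:280,345:475],None,fx=3,fy=3,interpolation=cv2.INTER_CUBIC)
a2=cv2.resize(S["pixels"][60:210,350:500],None,fx=2.6,fy=2,interpolation=cv2.INTER_CUBIC)[:300,:390]
b2=cv2.resize(T["pixels"][185:285,130:260],None,fx=3,fy=3,interpolation=cv2.INTER_CUBIC)
cv2.imwrite("pics/c.png",np.vstack([np.hstack([a,b]),np.hstack([a2,b2])]))
E
```

```text
scene purple [(68, [202.8, 214.3])]
scene lblue [(584, [486.1, 59.4]), (67, [225.0, 206.7])]
scene red []
scene green [(23, [342.0, 188.3]), (550, [334.4, 204.3]), (23, [347.1, 204.5])]
scene blue [(18, [495.2, 46.9]), (10, [483.5, 50.1]), (8, [502.4, 52.4]), (11, [510.8, 53.6]), (8, [464.8, 57.8]), (11, [510.5, 58.8]), (9, [459.0, 65.7]), (252, [476.4, 82.8]), (17, [488.3, 68.3]), (9, [476.3, 70.7])]
top purple [(48, [412.6, 218.6])]
top lblue [(8, [212.4, 218.5]), (52, [393.2, 222.0]), (1389, [44.2, 381.8])]
top red []
top green [(822, [292.1, 228.5])]
top blue [(292, [140.5, 220.1]), (30, [70.8, 371.4]), (34, [63.4, 376.9]), (9, [71.4, 380.1]), (45, [82.7, 391.5])]
```

View pics/c.png

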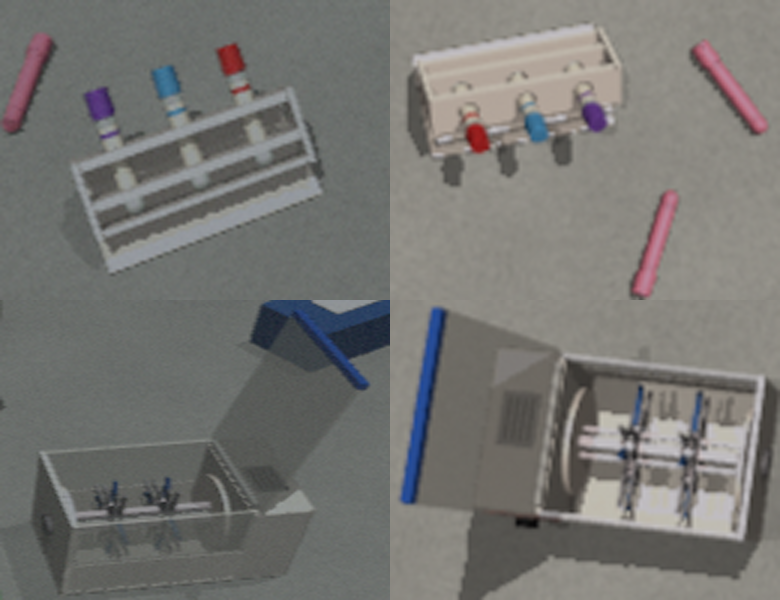

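The crop confirms purple at crop (100,105) in scene and (594,115) in top, on the −y end of the rack. The pink tubes lie loose with no contrasting cap. Next I'll compute poses.

```bash
python3 - <<'E'
from h import *
d=pickle.load(open("c0.pkl","rb"));S,T=d["scene"],d["top"]
r=lambda a:np.round(a,4).tolist()
p,e=tri([S,T],[(202.8,214.3),(412.6,218.6)]);print("purple",r(p),r(e))
q,e=tri([S,T],[(225.0,206.7),(393.2,222.0)]);print("lblue",r(q),r(e))
for nm,c in(("S",S),("T",T)):
    m=mask(c["pixels"],(165,180),110,50);print(nm,"reds",blobs(m))
    m=mask(c["pixels"],(112,122),140,60) 
d1=q-p;print("rack yaw",np.degrees(np.arctan2(-d1[0],d1[1])),np.linalg.norm(d1))
# rest
m=mask(T["pixels"],(50,75),110,40);k=cv2.findContours(m,0,2)[0];k=max(k,key=cv2.contourArea);R=cv2.minAreaRect(k);b=cv2.boxPoints(R);print("rest box px",r(b))
for z in (0,.047):print(z,[r(onz(T,x,z)[:2]) for x in b])
# mixer rim
cr=[(562,355),(765,375),(745,540),(540,515)]
W=[onz(T,((x-390)/3+130,(y-300)/3+185),.134) for x,y in cr];print("rim",[r(w[:2]) for w in W])
print("rim lens",[r(np.linalg.norm(W[i]-W[(i+1)%4])) for i in range(4)])
# lid strip ends
for c in(S,T):
    m=mask(c["pixels"],(109,122),120,40);n,l,st,ce=cv2.connectedComponentsWithStats(m)
    i=[i for i in range(1,n) if 240<st[i,4]<400][0]
    print("strip",r(cv2.boxPoints(cv2.minAreaRect(np.argwhere(l==i)[:,::-1].astype(np.float32)))))
E
```

```text
purple [0.512, -0.3899, 0.0919] [0.0003, 0.0003]
lblue [0.5032, -0.3348, 0.0927] [0.0002, 0.0002]
S reds [(10, [161.4, 267.3])]
T reds [(44, [383.5, 159.0]), (48, [456.2, 208.9]), (38, [431.1, 261.2])]
rack yaw 9.069998248003913 0.055875228931940954
rest box px [[280.214599609375, 247.81719970703125], [283.44830322265625, 207.39590454101562], [303.8775939941406, 209.0301971435547], [300.6438903808594, 249.45150756835938]]
0 [[0.4407, -0.0109], [0.5617, -0.0215], [0.5557, -0.0828], [0.4349, -0.0715]]
0.047 [[0.4383, -0.0138], [0.5555, -0.0241], [0.5498, -0.0835], [0.4327, -0.0726]]
rim [[0.5596, 0.2346], [0.5382, 0.0491], [0.389, 0.0671], [0.4144, 0.2518]]
rim lens [0.1868, 0.1503, 0.1864, 0.1463]
strip [[461.1542053222656, 66.28410339355469], [468.8891906738281, 60.9031982421875], [495.5083923339844, 99.16819763183594], [487.7732849121094, 104.54900360107422]]
strip [[133.05409240722656, 251.6757049560547], [143.75680541992188, 187.45950317382812], [148.13519287109375, 188.18919372558594], [137.43240356445312, 252.4053955078125]]
```

```bash
cat > plan.py <<'E'
import numpy as np
from scipy.spatial.transform import Rotation as R
def rot(xa,za):
    z=np.array(za,float);z/=np.linalg.norm(z);x=np.array(xa,float);x-=z*(x@z);x/=np.linalg.norm(x)
    return R.from_matrix(np.c_[x,np.cross(z,x),z])
def cur():
    from cell import env
    s=env.get_state();q=s["tcp_rot"];return s["eef_pos"],R.from_quat([q[1],q[2],q[3],q[0]]),s
def plan(p0,R0,p1,R1,g,n=None,mx=.045,ma=8.,out=True):
    w=(R0.inv()*R1).as_rotvec();dp=np.array(p1)-p0
    k=n or int(max(1,np.ceil(np.linalg.norm(dp)/mx),np.ceil(np.degrees(np.linalg.norm(w))/ma)))
    rows=[];q,Rq=np.array(p0,float),R0
    for i in range(k):
        d=(np.array(p1)-q)/(k-i);ww=(Rq.inv()*R1).as_rotvec()/(k-i)
        row=np.r_[Rq.inv().apply(d)/.08,ww/(np.pi/4)].round(3);rows.append(row.tolist()+[g])
        q=q+Rq.apply(row[:3]*.08);Rq=Rq*R.from_rotvec(row[3:]*np.pi/4)
    if out:
        print(f"-- {k} rows, end {q.round(4)}")
        for i in range(0,k,8):print(str(rows[i:i+8]).replace(" ",""))
    return q,Rq
E
cat > rk.py <<'E'
from plan import *
y=np.radians(9.07);xr=np.array([np.cos(y),np.sin(y),0]);Z=np.array([0,0,1.])
a=(Z-xr)/2**.5;P=np.array([.512,-.390,.0917]);t=np.radians(25)
zt=-np.sin(t)*xr-np.cos(t)*Z;Rg=rot(xr,zt)
E
python3 - <<'E'
from rk import *
p,r,s=cur()
q=plan(p,r,P-.10*zt,Rg,0.0)
E
```

```text
-- 11 rows, end [ 0.5537 -0.3834  0.1823]
[[0.515,-0.172,0.058,0.002,-0.05,0.008,0.0],[0.516,-0.175,0.038,0.001,-0.051,0.008,0.0],[0.516,-0.178,0.017,0.002,-0.05,0.008,0.0],[0.515,-0.182,-0.003,0.001,-0.051,0.008,0.0],[0.513,-0.185,-0.023,0.002,-0.05,0.008,0.0],[0.511,-0.188,-0.043,0.001,-0.051,0.008,0.0],[0.508,-0.192,-0.064,0.002,-0.05,0.008,0.0],[0.503,-0.195,-0.083,0.001,-0.051,0.008,0.0]]
[[0.499,-0.198,-0.103,0.002,-0.05,0.007,0.0],[0.493,-0.201,-0.122,0.001,-0.051,0.008,0.0],[0.486,-0.203,-0.142,0.002,-0.05,0.007,0.0]]
```

Emit:
{"fn": "move_arm", "kwargs": {
  "rows": [
    [0.515, -0.172, 0.058, 0.002, -0.05, 0.008, 0.0],
    [0.516, -0.175, 0.038, 0.001, -0.051, 0.008, 0.0],
    [0.516, -0.178, 0.017, 0.002, -0.05, 0.008, 0.0],
    [0.515, -0.182, -0.003, 0.001, -0.051, 0.008, 0.0],
    [0.513, -0.185, -0.023, 0.002, -0.05, 0.008, 0.0],
    [0.511, -0.188, -0.043, 0.001, -0.051, 0.008, 0.0],
    [0.508, -0.192, -0.064, 0.002, -0.05, 0.008, 0.0],
    [0.503, -0.195, -0.083, 0.001, -0.051, 0.008, 0.0]
  ]
}}

```text
t: 0.95
eef_pos: [0.4439, -0.4506, 0.1964]
tcp_rot: [0.013, 0.983, 0.087, -0.158]
contact_force: [0.4, -0.9, -0.1]
grip_width: 0.0482
grip_force: 0.0
```

Emit:
{"fn": "move_arm", "kwargs": {
  "rows": [
    [0.499, -0.198, -0.103, 0.002, -0.05, 0.007, 0.0],
    [0.493, -0.201, -0.122, 0.001, -0.051, 0.008, 0.0],
    [0.486, -0.203, -0.142, 0.002, -0.05, 0.007, 0.0],
    [0, 0, 0, 0, 0, 0, 0]
  ]
}}

```text
t: 1.35
eef_pos: [0.5575, -0.3799, 0.1797]
tcp_rot: [0.017, 0.973, 0.08, -0.216]
contact_force: [-1.1, -0.6, 0.1]
grip_width: 0.0475
grip_force: 0.0
```

```bash
python3 - <<'E'
from rk import *
from h import *
from cell import env
c=env.camera("wrist");pickle.dump(c,open("w1.pkl","wb"));cv2.imwrite("pics/w1.png",c["pixels"])
print(blobs(mask(c["pixels"],(125,155),90,40)),proj(c,P))
p,r,s=cur();print(p.round(4),(r.inv()*Rg).as_rotvec().round(3),s["grip_width"],s["t"],s["joint_positions"].round(2))
plan(p,r,P,Rg,0.0,mx=.03)
E
```

```text
[(50, [317.7, 187.0]), (478, [317.8, 214.8])] [316.73387643 216.50546454]
[ 0.5556 -0.3817  0.1807] [0.001 0.002 0.004] 0.047244257205835215 1.4 [-0.57  0.41  1.43 -0.29  1.63  0.87]
-- 4 rows, end [ 0.512  -0.39    0.0917]
[[-0.008,0.004,0.311,0.0,0.001,0.001,0.0],[-0.008,0.004,0.311,0.0,0.0,0.002,0.0],[-0.007,0.003,0.31,0.001,0.001,0.001,0.0],[-0.008,0.004,0.311,0.0,0.0,0.002,0.0]]
```

View pics/w1.png

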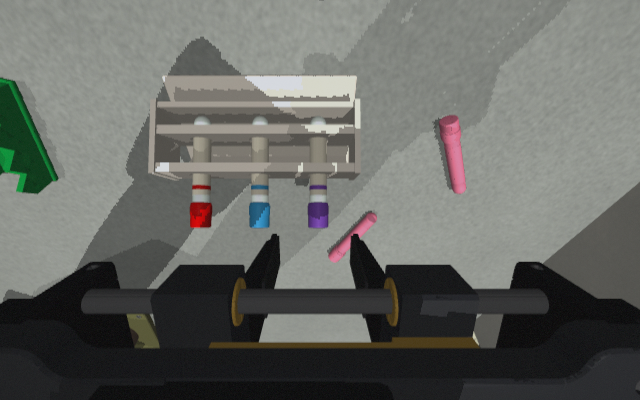

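The wrist view shows purple cap at (318,215), 1–2 px from my prediction and centred between the fingers (275/355). I'll descend, grip the cap and draw the tube out.

Emit:
{"fn": "move_arm", "kwargs": {
  "rows": [
    [-0.008, 0.004, 0.311, 0, 0, 0, 0],
    [-0.008, 0.004, 0.311, 0, 0, 0, 0],
    [-0.008, 0.004, 0.311, 0, 0, 0, 0],
    [-0.008, 0.004, 0.311, 0, 0, 0, 0],
    [0, 0, 0, 0, 0, 0, 0]
  ]
}}

```text
t: 1.9
eef_pos: [0.506, -0.3918, 0.0903]
tcp_rot: [0.015, 0.973, 0.076, -0.218]
contact_force: [-0.7, -0.2, -0.5]
grip_width: 0.0477
grip_force: 0.0
```

Emit:
{"fn": "move_arm", "kwargs": {
  "rows": [
    [0, 0, 0, 0, 0, 0, 1],
    [0, 0, 0, 0, 0, 0, 1],
    [0, 0, 0, 0, 0, 0, 1],
    [0, 0, 0, 0, 0, 0, 1],
    [0, 0, 0, 0, 0, 0, 1]
  ],
  "grip_force": 20
}}

```text
t: 2.4
eef_pos: [0.5109, -0.3925, 0.0948]
tcp_rot: [0.018, 0.973, 0.077, -0.215]
contact_force: [-0.1, 0.1, 2.6]
grip_width: 0.0186
grip_force: 19.9
```

```bash
python3 - <<'E'
from rk import *
p,r,s=cur();print(p.round(4),s["grip_width"],s["contact_force"])
q,R1=plan(p,r,p+.075*a,r,1,n=4)
plan(q,R1,q+[0.0,0,.08],R1,1,n=2)
E
```

```text
[ 0.5109 -0.3925  0.0948] 0.018643879081338893 [-0.14482608  0.07891191  2.61207462]
-- 4 rows, end [ 0.4585 -0.4008  0.1479]
[[-0.22,0.0,-0.08,0.0,0.0,0.0,1],[-0.22,0.0,-0.081,0.0,0.0,0.0,1],[-0.22,0.001,-0.08,0.0,0.0,0.0,1],[-0.221,0.0,-0.081,0.0,0.0,0.0,1]]
-- 2 rows, end [ 0.4585 -0.4008  0.2279]
[[-0.211,0.001,-0.453,0.0,0.0,0.0,1],[-0.21,0.001,-0.454,0.0,0.0,0.0,1]]
```

Emit:
{"fn": "move_arm", "kwargs": {
  "rows": [
    [-0.22, 0, -0.08, 0, 0, 0, 1],
    [-0.22, 0, -0.08, 0, 0, 0, 1],
    [-0.22, 0, -0.08, 0, 0, 0, 1],
    [-0.22, 0, -0.08, 0, 0, 0, 1],
    [-0.21, 0, -0.45, 0, 0, 0, 1],
    [-0.21, 0, -0.45, 0, 0, 0, 1],
    [0, 0, 0, 0, 0, 0, 1]
  ]
}}

```text
t: 3.1
eef_pos: [0.4602, -0.4025, 0.2339]
tcp_rot: [0.022, 0.974, 0.076, -0.211]
contact_force: [0.3, -0.0, 0.7]
grip_width: 0.0186
grip_force: 20.0
```

```bash
cat > rs.py <<'E'
from rk import *
def lay(yaw,C,at):  # yaw of rest x axis dir (world, rad); C tube centre; at = tube axis (capward) in tool frame
    cap=-np.array([np.cos(yaw),np.sin(yaw),0]);ty=np.array([-cap[1],cap[0],0])
    # tool y fixed +-; choose tool frame so R*at=cap, R*[0,1,0] = horizontal perpendicular
    for sgn in(1,-1):
        M,_=R.align_vectors(np.array([cap,sgn*ty]),np.array([at,[0,1,0]]),weights=[1,1])
        if M.apply([0,0,1])[2]<0:return M,np.array(C)+.054*cap
E
python3 - <<'E'
from rs import *
p,r,s=cur();at=Rg.inv().apply(a);print("at",at.round(3),p.round(4),s["grip_width"],s["grip_force"],s["t"])
Rl,T=lay(np.radians(85),[.495,-.048,.043],at);print(T.round(4),Rl.as_matrix().round(2).tolist())
q,R1=plan(p,r,T+[-.05,-.04,.16],Rl,1,mx=.04,ma=7.5)
E
```

```text
at [-0.94  -0.    -0.342] [ 0.4602 -0.4025  0.2339] 0.01860283715300317 19.98360514640808 3.1
[ 0.4903 -0.1018  0.043 ] [[0.08, 1.0, 0.03], [0.94, -0.09, 0.34], [0.34, 0.0, -0.94]]
-- 12 rows, end [ 0.4403 -0.1418  0.203 ]
[[0.033,-0.272,0.017,-0.005,0.071,-0.144,1],[0.062,-0.266,0.019,-0.005,0.071,-0.144,1],[0.091,-0.258,0.022,-0.005,0.071,-0.144,1],[0.118,-0.246,0.027,-0.005,0.071,-0.144,1],[0.143,-0.232,0.033,-0.004,0.07,-0.144,1],[0.166,-0.214,0.041,-0.005,0.071,-0.143,1],[0.187,-0.195,0.05,-0.004,0.07,-0.144,1],[0.204,-0.173,0.06,-0.005,0.071,-0.143,1]]
[[0.219,-0.149,0.072,-0.004,0.07,-0.144,1],[0.23,-0.124,0.084,-0.005,0.071,-0.143,1],[0.237,-0.098,0.096,-0.004,0.07,-0.144,1],[0.241,-0.071,0.109,-0.005,0.071,-0.143,1]]
```

Emit:
{"fn": "move_arm", "kwargs": {
  "rows": [
    [0.033, -0.272, 0.017, -0.005, 0.071, -0.144, 1],
    [0.062, -0.266, 0.019, -0.005, 0.071, -0.144, 1],
    [0.091, -0.258, 0.022, -0.005, 0.071, -0.144, 1],
    [0.118, -0.246, 0.027, -0.005, 0.071, -0.144, 1],
    [0.143, -0.232, 0.033, -0.005, 0.071, -0.144, 1],
    [0.166, -0.214, 0.041, -0.005, 0.071, -0.144, 1],
    [0.187, -0.195, 0.05, -0.005, 0.071, -0.144, 1],
    [0.204, -0.173, 0.06, -0.005, 0.071, -0.144, 1]
  ]
}}

```text
t: 3.9
eef_pos: [0.4442, -0.2254, 0.207]
tcp_rot: [-0.08, 0.863, 0.498, 0.014]
contact_force: [0.3, 0.2, -0.9]
grip_width: 0.0185
grip_force: 20.0
```

Emit:
{"fn": "move_arm", "kwargs": {
  "rows": [
    [0.219, -0.149, 0.072, -0.005, 0.071, -0.144, 1],
    [0.23, -0.124, 0.084, -0.005, 0.071, -0.144, 1],
    [0.237, -0.098, 0.096, -0.005, 0.071, -0.144, 1],
    [0.241, -0.071, 0.109, -0.005, 0.071, -0.144, 1],
    [0, 0, 0, 0, 0, 0, 1],
    [0, 0, 0, 0, 0, 0, 1]
  ]
}}

```text
t: 4.5
eef_pos: [0.4375, -0.1399, 0.1975]
tcp_rot: [-0.122, 0.726, 0.665, 0.129]
contact_force: [0.6, 0.6, -0.7]
grip_width: 0.0186
grip_force: 20.0
```

```bash
python3 - <<'E'
from rs import *
from h import *
from cell import env
c=env.camera("wrist");pickle.dump(c,open("w2.pkl","wb"))
p,r,s=cur();print(p.round(4),s["grip_width"],s["t"],r.as_matrix().round(2).tolist())
im=c["pixels"].copy()
for q in [(.495,-.048,.032)]:cv2.circle(im,tuple(int(v) for v in proj(c,q)),3,(0,0,255),-1)
cv2.imwrite("pics/w2.png",im)
E
```

```text
[ 0.4378 -0.1401  0.1978] 0.018510106873773562 4.55 [[0.08, 1.0, 0.03], [0.93, -0.09, 0.35], [0.35, -0.01, -0.94]]
```

View pics/w2.png

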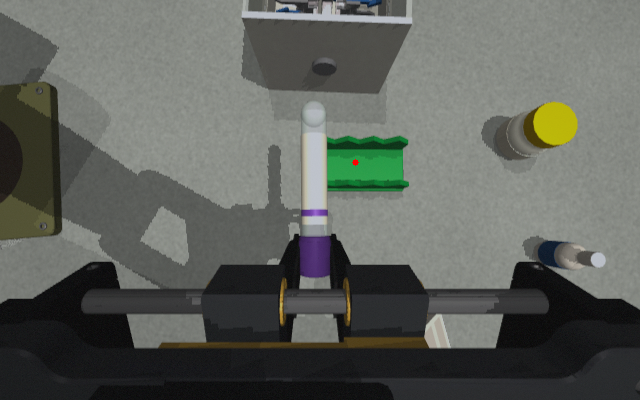

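The wrist view shows the lavender tube held level-ish by its cap (315,255). The rest's right-hand ends are visible at (408,184) and (407,139), and the red dot at (355,162) is my estimate of its centre. I'll check that geometry now.

```bash
python3 - <<'E'
from rs import *
from h import *
c=pickle.load(open("w2.pkl","rb"));S=pickle.load(open("c0.pkl","rb"))
m=mask(c["pixels"],(50,75),100,30);k=max(cv2.findContours(m,0,2)[0],key=cv2.contourArea);print(cv2.boxPoints(cv2.minAreaRect(k)).round(1).tolist())
pts=k[:,0];
for v in range(134,196,3):
    u=pts[abs(pts[:,1]-v)<=1]
    if len(u):print(v,u[:,0].max(),end="; ")
print()
for uv,z in(((408.5,184),.047),((407.5,138),.047),((404,178),.006),((404,150),.006)):print(uv,onz(c,uv,z).round(4))
yaw=np.radians(85);ex=np.array([np.cos(yaw),np.sin(yaw),0]);ey=np.array([-ex[1],ex[0],0]);C=np.array([.495,-.048,0])
# predicted corners in this view & top/scene views
for z in(.047,0):
  for sx in(1,-1):
    for sy in(1,-1):
      q=C+ex*sx*(.029)+ey*sy*.062+[0,0,z];print(z,sx,sy,[proj(d,q).round(1).tolist() for d in(c,S["top"],S["scene"])])
for n in("top","scene"):
    m=mask(S[n]["pixels"],(50,75),90,30);k=max(cv2.findContours(m,0,2)[0],key=cv2.contourArea);print(n,cv2.approxPolyDP(k,2,True)[:,0].tolist())
p,r,s=cur();o,d=p,r.apply([0,0,1])
# tube axis check: glass bottom pixel vs prediction
at=Rg.inv().apply(a);ax=r.apply(at);print("axis",ax.round(3))
for t in(.012,-.012,-.096):print(t,proj(c,p+ax*t).round(1))
E
```

```text
[[327.0, 190.0], [327.0, 136.0], [408.0, 136.0], [408.0, 190.0]]
137 404; 140 407; 143 407; 146 404; 149 328; 179 402; 182 408; 185 408; 188 402; 191 402; 
(408.5, 184) [ 0.5509 -0.0813  0.047 ]
(407.5, 138) [ 0.5555 -0.0273  0.047 ]
(404, 178) [ 0.56   -0.0686  0.006 ]
(404, 150) [ 0.5639 -0.0316  0.006 ]
0.047 1 1 [[304.7, 135.5], [280.2, 248.7], [340.0, 175.7]]
0.047 1 -1 [[410.5, 135.4], [283.6, 206.1], [350.4, 208.9]]
0.047 -1 1 [[304.5, 184.6], [300.3, 250.1], [319.6, 178.5]]
0.047 -1 -1 [[411.4, 184.6], [303.4, 207.5], [328.5, 212.1]]
0 1 1 [[306.1, 146.3], [281.2, 249.5], [339.5, 187.2]]
0 1 -1 [[398.6, 146.2], [284.4, 208.2], [349.5, 220.2]]
0 -1 1 [[306.0, 189.2], [300.6, 250.9], [319.7, 190.0]]
0 -1 -1 [[399.3, 189.3], [303.7, 209.5], [328.4, 223.4]]
top [[285, 207], [281, 247], [300, 249], [304, 210]]
scene [[341, 181], [339, 188], [324, 189], [321, 183], [320, 192], [323, 194], [321, 196], [329, 222], [350, 219], [349, 205]]
axis [-0.087 -0.996 -0.008]
0.012 [315.2 283. ]
-0.012 [315.2 243. ]
-0.096 [315.3 107.5]
```

```bash
python3 - <<'E'
from rs import *
p,r,s=cur();at=Rg.inv().apply(a)
Rl,T=lay(np.radians(85),[.494,-.048,.043],at);T=T+.002*np.array([-.087,-.996,0]);print(T)
q,R1=plan(p,r,T+[0,0,.05],Rl,1,mx=.04)
plan(q,R1,T+[0,0,.001],Rl,1,n=4)
E
```

```text
[ 0.48911959 -0.10378651  0.043     ]
-- 4 rows, end [ 0.4891 -0.1037  0.093 ]
[[0.005,0.152,0.35,-0.002,-0.002,-0.0,1],[0.006,0.151,0.351,-0.002,-0.003,-0.001,1],[0.006,0.151,0.351,-0.001,-0.002,-0.0,1],[0.007,0.15,0.351,-0.002,-0.003,-0.001,1]]
-- 4 rows, end [ 0.4891 -0.1038  0.044 ]
[[-0.052,0.0,0.144,0.0,0.0,0.0,1],[-0.053,0.0,0.144,0.0,0.0,0.0,1],[-0.052,0.0,0.144,0.0,0.0,0.0,1],[-0.053,0.0,0.144,0.0,0.0,0.0,1]]
```

Emit:
{"fn": "move_arm", "kwargs": {
  "rows": [
    [0.006, 0.151, 0.35, -0.002, -0.002, 0, 1],
    [0.006, 0.151, 0.35, -0.002, -0.002, 0, 1],
    [0.006, 0.151, 0.35, -0.002, -0.002, 0, 1],
    [0.006, 0.151, 0.35, -0.002, -0.002, 0, 1],
    [0, 0, 0, 0, 0, 0, 1]
  ]
}}

```text
t: 5.05
eef_pos: [0.4876, -0.1018, 0.0899]
tcp_rot: [-0.121, 0.726, 0.665, 0.128]
contact_force: [-0.6, 0.4, -0.7]
grip_width: 0.0187
grip_force: 20.0
```

Emit:
{"fn": "move_arm", "kwargs": {
  "rows": [
    [-0.052, 0, 0.144, 0, 0, 0, 1],
    [-0.052, 0, 0.144, 0, 0, 0, 1],
    [-0.052, 0, 0.144, 0, 0, 0, 1],
    [-0.052, 0, 0.144, 0, 0, 0, 1],
    [0, 0, 0, 0, 0, 0, 1],
    [0, 0, 0, 0, 0, 0, 1]
  ]
}}

```text
t: 5.65
eef_pos: [0.4889, -0.103, 0.0443]
tcp_rot: [-0.118, 0.726, 0.665, 0.129]
contact_force: [0.7, 0.8, 0.1]
grip_width: 0.0184
grip_force: 20.0
```

```bash
python3 - <<'E'
from rs import *
from h import *
from cell import env
p,r,s=cur();print(p.round(4),s["contact_force"].round(1),s["grip_width"],s["t"])
c=env.camera("wrist");t=env.camera("top");e=env.camera("scene")
f=lambda i,x,y,w,h,k:cv2.resize(i["pixels"][y:y+h,x:x+w],None,fx=k,fy=k,interpolation=cv2.INTER_CUBIC)
cv2.imwrite("pics/l.png",np.hstack([f(c,220,60,200,200,2),f(e,300,160,67,67,6)[:400,:400]]))
E
```

```text
[ 0.4889 -0.103   0.0443] [0.7 0.8 0.1] 0.01837651964419602 5.65
```

View pics/l.png

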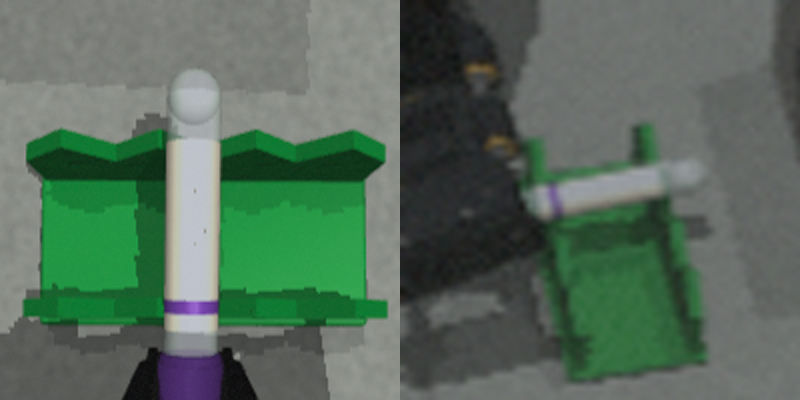

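```bash
python3 - <<'E'
from rs import *
from h import *
from cell import env
p,r,s=cur();c=env.camera("wrist")
m=mask(c["pixels"],(50,75),90,30)
for v in range(124,226,4):
    u=np.flatnonzero(m[v])
    if len(u):
        print(v,u.min(),u.max(),[onz(c,(w,v),.047)[:2].round(4).tolist() for w in(u.min()-.5,u.max()+.5)])
print(proj(c,p),proj(c,p+r.apply(Rg.inv().apply(a))*-.1))
pu=mask(c["pixels"],(125,155),60,40);print(blobs(pu))
E
```

```text
128 242 402 [[0.4511, -0.0171], [0.5495, -0.0256]]
132 234 410 [[0.4461, -0.0192], [0.5542, -0.0285]]
136 233 412 [[0.4453, -0.0216], [0.5551, -0.0311]]
140 233 412 [[0.4451, -0.0241], [0.5549, -0.0335]]
144 237 407 [[0.4474, -0.0268], [0.5516, -0.0357]]
148 241 402 [[0.4496, -0.0294], [0.5483, -0.0379]]
152 241 402 [[0.4495, -0.0319], [0.548, -0.0404]]
156 241 402 [[0.4493, -0.0344], [0.5478, -0.0429]]
160 241 402 [[0.4491, -0.0368], [0.5475, -0.0453]]
164 241 402 [[0.4489, -0.0393], [0.5472, -0.0478]]
168 241 402 [[0.4488, -0.0417], [0.547, -0.0502]]
172 241 402 [[0.4486, -0.0442], [0.5467, -0.0526]]
176 241 402 [[0.4484, -0.0466], [0.5465, -0.0551]]
180 241 402 [[0.4482, -0.0491], [0.5462, -0.0575]]
184 241 402 [[0.4481, -0.0515], [0.546, -0.0599]]
188 241 402 [[0.4479, -0.0539], [0.5457, -0.0624]]
192 241 402 [[0.4477, -0.0564], [0.5455, -0.0648]]
196 241 402 [[0.4475, -0.0588], [0.5452, -0.0672]]
200 241 402 [[0.4474, -0.0612], [0.545, -0.0696]]
204 240 402 [[0.4466, -0.0636], [0.5447, -0.072]]
208 240 402 [[0.4464, -0.066], [0.5445, -0.0744]]
212 232 413 [[0.4414, -0.068], [0.5509, -0.0774]]
216 232 413 [[0.4413, -0.0704], [0.5506, -0.0798]]
220 240 402 [[0.4459, -0.0732], [0.5437, -0.0816]]
[314.66889406 262.50501037] [314.79816092 101.08599633]
[(174, [315.1, 213.4]), (1293, [314.5, 257.5])]
```

Emit:
{"fn": "move_arm", "kwargs": {
  "rows": [
    [0.013, 0, -0.035, 0, 0, 0, 1],
    [0, 0.05, 0, 0, 0, 0, 1],
    [-0.013, 0, 0.035, 0, 0, 0, 1],
    [0, 0, 0, 0, 0, 0, 1],
    [0, 0, 0, 0, 0, 0, 1]
  ]
}}

```text
t: 6.35
eef_pos: [0.4926, -0.1029, 0.0439]
tcp_rot: [-0.118, 0.726, 0.665, 0.129]
contact_force: [0.0, 0.1, -0.4]
grip_width: 0.0189
grip_force: 20.0
```

```bash
python3 - <<'E'
from rs import *
from h import *
from cell import env
p,r,s=cur();c=env.camera("wrist");print(p.round(4),s["contact_force"].round(2),s["wrist_torque"].round(3))
m=mask(c["pixels"],(50,75),90,30)
for v in (136,140,212,216):
    u=np.flatnonzero(m[v]);print(v,u.min(),u.max(),(u.min()+u.max())/2)
    # tube gap
    g=np.flatnonzero(np.diff(u)>8);print([(u[i],u[i+1]) for i in g])
print(blobs(mask(c["pixels"],(125,155),60,40)))
E
```

```text
[ 0.4926 -0.1029  0.0439] [ 0.    0.06 -0.43] [-0.248 -0.078  0.006]
136 228 407 317.5
[(np.int64(302), np.int64(330))]
140 227 407 317.0
[(np.int64(302), np.int64(331))]
212 226 407 316.5
[(np.int64(301), np.int64(330))]
216 226 408 317.0
[(np.int64(301), np.int64(329))]
[(176, [314.9, 213.4]), (1295, [314.4, 257.4])]
```

Emit:
{"fn": "move_arm", "kwargs": {
  "rows": [
    [0, 0, 0.01, 0, 0, 0, 0.2],
    [0, 0, 0, 0, 0, 0, 0.2],
    [0, 0, 0, 0, 0, 0, 0.2],
    [0, 0, -0.25, 0, 0, 0, 0.2],
    [0, 0, -0.4, 0, 0, 0, 0.2],
    [0, 0, -0.4, 0, 0, 0, 0.2],
    [0, 0, 0, 0, 0, 0, 0.2]
  ]
}}

```text
t: 7.1
eef_pos: [0.4932, -0.1341, 0.1272]
tcp_rot: [-0.114, 0.726, 0.665, 0.131]
contact_force: [0.2, 1.0, 0.0]
grip_width: 0.0379
grip_force: 0.0
```

```bash
python3 - <<'E'
from rs import *
from h import *
from cell import env
p,r,s=cur();print(p.round(4),s["grip_width"])
Rv=rot([.087,.996,0],[0,0,-1])
plan(p,r,[.4975,-.047,.125],Rv,.2)
E
```

```text
[ 0.4932 -0.1341  0.1272] 0.03785190079616476
-- 3 rows, end [ 0.4975 -0.047   0.125 ]
[[0.338,-0.014,0.132,0.004,-0.148,0.0,0.2],[0.351,-0.014,0.092,0.004,-0.148,0.0,0.2],[0.36,-0.014,0.051,0.004,-0.147,0.0,0.2]]
```

Emit:
{"fn": "move_arm", "kwargs": {
  "rows": [
    [0.338, -0.014, 0.13, 0.004, -0.148, 0, 0.2],
    [0.351, -0.014, 0.09, 0.004, -0.148, 0, 0.2],
    [0.36, -0.014, 0.05, 0.004, -0.148, 0, 0.2],
    [0, 0, 0, 0, 0, 0, 0.2],
    [0, 0, 0, 0, 0, 0, 0.2]
  ]
}}

```text
t: 7.6
eef_pos: [0.494, -0.0429, 0.1201]
tcp_rot: [-0.005, 0.735, 0.678, -0.002]
contact_force: [-0.7, -0.1, 0.4]
grip_width: 0.0381
grip_force: 0.0
```

```bash
python3 - <<'E'
from rs import *
from h import *
from cell import env
p,r,s=cur();c=env.camera("wrist");t=env.camera("top");e=env.camera("scene");print(p.round(4))
pickle.dump((c,t,e),open("w3.pkl","wb"))
for n,d in(("w",c),("t",t),("e",e)):print(n,blobs(mask(d["pixels"],(125,155),60,40),4),proj(d,[.4975-.087*.054,-.047-.996*.054,.043]).round(1),proj(d,[.4975,-.047,.043]).round(1))
cv2.imwrite("pics/w3.png",c["pixels"])
E
```

```text
[ 0.494  -0.0429  0.1201]
w [(61, [321.3, 253.8]), (458, [320.4, 277.8])] [319.1 277.9] [319.8 223.6]
t [(29, [310.9, 228.4])] [310.1 228.6] [291.6 227.3]
e [(60, [316.2, 196.7])] [315.4 197.6] [335.1 194.8]
```

View pics/w3.png

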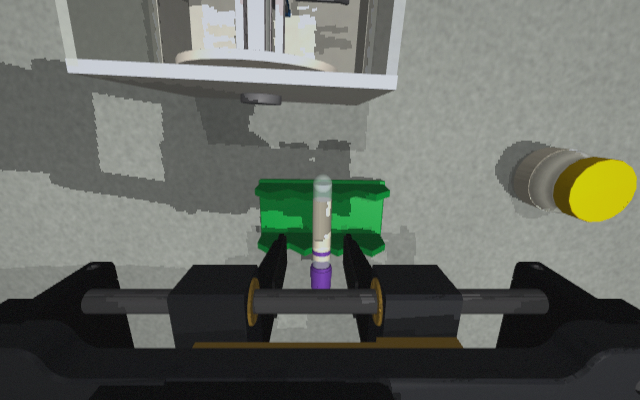

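The wrist view shows the tube resting in the middle notches (322,215), with its cap outside at (320,278) as predicted. I'll grip it by its middle.

```bash
python3 - <<'E'
from rs import *
p,r,s=cur();Rv=rot([.087,.996,0],[0,0,-1])
q,R1=plan(p,r,[.498,-.048,.09],Rv,.2,n=2);plan(q,R1,[.498,-.048,.045],Rv,.2,n=3)
E
```

```text
-- 2 rows, end [ 0.498 -0.048  0.09 ]
[[-0.013,0.027,0.189,-0.006,-0.002,-0.0,0.2],[-0.012,0.025,0.19,-0.006,-0.003,-0.0,0.2]]
-- 3 rows, end [ 0.498 -0.048  0.045]
[[0.0,0.0,0.188,-0.0,0.0,-0.0,0.2],[0.0,0.0,0.187,-0.0,0.0,-0.0,0.2],[0.0,0.0,0.188,-0.0,0.0,-0.0,0.2]]
```

Emit:
{"fn": "move_arm", "kwargs": {
  "rows": [
    [-0.013, 0.026, 0.19, -0.006, -0.003, 0, 0.2],
    [-0.013, 0.026, 0.19, -0.006, -0.003, 0, 0.2],
    [0, 0, 0.188, 0, 0, 0, 0.2],
    [0, 0, 0.188, 0, 0, 0, 0.2],
    [0, 0, 0.188, 0, 0, 0, 0.2],
    [0, 0, 0, 0, 0, 0, 0.2],
    [0, 0, 0, 0, 0, 0, 0.2]
  ]
}}

```text
t: 8.45
eef_pos: [0.498, -0.0474, 0.0449]
tcp_rot: [0.0, 0.737, 0.676, -0.001]
contact_force: [0.3, 0.0, 0.2]
grip_width: 0.0383
grip_force: 0.0
```

Emit:
{"fn": "move_arm", "kwargs": {
  "rows": [
    [0, 0, 0, 0, 0, 0, 1],
    [0, 0, 0, 0, 0, 0, 1],
    [0, 0, 0, 0, 0, 0, 1],
    [0, 0, 0, 0, 0, 0, 1]
  ],
  "grip_force": 40
}}

```text
t: 8.85
eef_pos: [0.4989, -0.0472, 0.046]
tcp_rot: [0.001, 0.737, 0.676, 0.0]
contact_force: [0.8, 1.0, 0.7]
grip_width: 0.015
grip_force: 40.0
```

```bash
python3 - <<'E'
from rs import *
p,r,s=cur();print(p.round(4),s["grip_width"],s["contact_force"].round(2),s["t"])
w=np.radians(-7.2);Rm=rot([-np.sin(w),np.cos(w),0],[0,0,-1])
q,R1=plan(p,r,p+[0,0,.05],r,1,n=2)
q,R1=plan(q,R1,[.470,.06,.23],Rm,1,n=6)
E
```

```text
[ 0.4989 -0.0472  0.046 ] 0.01501163496569988 [0.79 1.03 0.65] 8.85
-- 2 rows, end [ 0.499  -0.0472  0.096 ]
[[-0.001,0.001,-0.312,0.0,0.0,0.0,1],[-0.0,0.001,-0.313,0.0,0.0,0.0,1]]
-- 6 rows, end [0.47 0.06 0.23]
[[0.217,-0.079,-0.28,0.001,0.0,0.008,1],[0.216,-0.08,-0.28,0.0,0.0,0.009,1],[0.216,-0.082,-0.279,0.001,0.001,0.008,1],[0.215,-0.083,-0.279,0.0,0.0,0.009,1],[0.215,-0.085,-0.279,0.001,0.001,0.008,1],[0.215,-0.086,-0.28,0.0,0.0,0.009,1]]
```

Emit:
{"fn": "move_arm", "kwargs": {
  "rows": [
    [0, 0, -0.312, 0, 0, 0, 1],
    [0, 0, -0.312, 0, 0, 0, 1],
    [0.216, -0.08, -0.28, 0, 0, 0.009, 1],
    [0.216, -0.08, -0.28, 0, 0, 0.009, 1],
    [0.216, -0.082, -0.28, 0, 0, 0.009, 1],
    [0.216, -0.083, -0.28, 0, 0, 0.009, 1],
    [0.216, -0.085, -0.28, 0, 0, 0.009, 1],
    [0.216, -0.086, -0.28, 0, 0, 0.009, 1]
  ]
}}

```text
t: 9.65
eef_pos: [0.469, 0.0612, 0.2305]
tcp_rot: [0.001, 0.751, 0.66, -0.0]
contact_force: [-0.3, 0.4, -0.6]
grip_width: 0.015
grip_force: 40.0
```

Emit:
{"fn": "move_arm", "kwargs": {
  "rows": [
    [0, 0, 0, 0, 0, 0, 1],
    [0, 0, 0, 0, 0, 0, 1],
    [0, 0, 0, 0, 0, 0, 1]
  ]
}}

```text
t: 9.95
eef_pos: [0.4688, 0.0599, 0.2279]
tcp_rot: [0.0, 0.751, 0.66, -0.001]
contact_force: [-0.5, -0.6, -0.3]
grip_width: 0.0153
grip_force: 40.0
```

```bash
python3 - <<'E'
from rs import *
from h import *
from cell import env
p,r,s=cur();c=env.camera("wrist");print(p.round(4),s["grip_width"],r.as_matrix().round(3).tolist(),c["pose"].round(3).tolist())
pickle.dump((c,),open("w4.pkl","wb"))
cv2.imwrite("pics/w4.png",cv2.resize(c["pixels"][:300,120:520],None,fx=2,fy=2,interpolation=cv2.INTER_CUBIC))
E
```

```text
[0.4688 0.0599 0.2279] 0.015333717799319963 [[0.128, 0.992, -0.002], [0.992, -0.128, -0.002], [-0.002, -0.001, -1.0]] [[0.992, -0.121, -0.039, 0.48], [-0.127, -0.947, -0.293, 0.143], [-0.001, 0.296, -0.955, 0.378], [0.0, 0.0, 0.0, 1.0]]
```

View pics/w4.png

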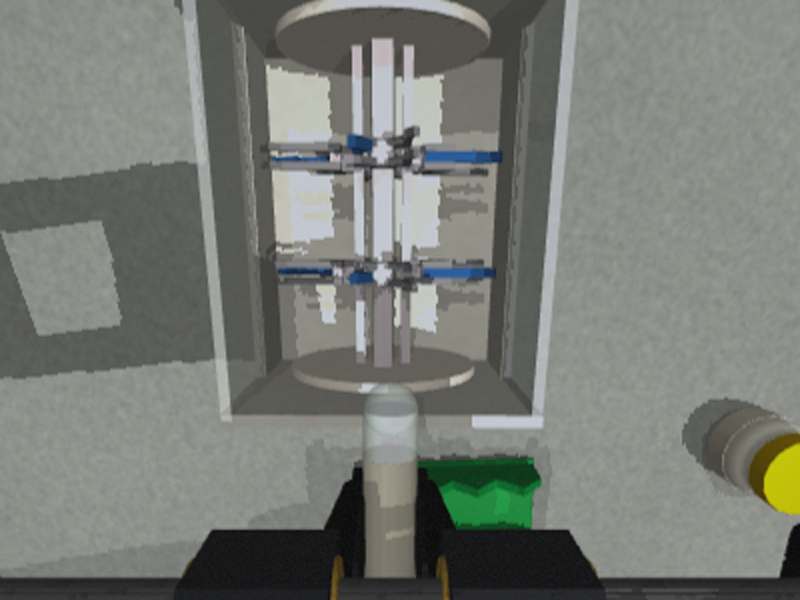

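The view shows the mixer's open top: rim inner edges at crop (230,415)/(533,415) and (198,0)/(567,0), and the top-station clips at crop (382,152) and (382,270). The tube sits at (390,430). Next I'll cast these onto their heights.

```bash
python3 - <<'E'
from rs import *
from h import *
c,=pickle.load(open("w4.pkl","rb"))
im=c["pixels"];g=lambda x,y:(120+x/2-.25,y/2-.25)
W=lambda x,y,z:onz(c,g(x,y),z)[:2]
for nm,l,rr in(("near inner",(230,415),(533,415)),("far inner",(198,0),(567,0)),("near outer",(219,415),(544,415)),("far outer",(183,0),(580,0))):
    A,B=W(*l,.134),W(*rr,.134);print(nm,A.round(4),B.round(4),"w",np.linalg.norm(B-A).round(4),"mid",((A+B)/2).round(4))
print("front rim outer mid",W(382,425,.134).round(4),"inner",W(382,414,.134).round(4))
for z in(.104,.112,.12):
    A,B=W(382,153,z),W(382,270,z);print(z,A.round(4),B.round(4),np.linalg.norm(A-B).round(4),((A+B)/2).round(4))
# blue blobs
m=mask(im,(105,125),100,40)
for b in blobs(m,6):print(b,onz(c,b[1],.115)[:2].round(4))
# discs: top of disc 118 high
E
```

```text
near inner [0.3963 0.0747] [0.535  0.0569] w 0.1399 mid [0.4657 0.0658]
far inner [0.4189 0.2364] [0.5561 0.2188] w 0.1383 mid [0.4875 0.2276]
near outer [0.3912 0.0753] [0.5401 0.0563] w 0.1501 mid [0.4657 0.0658]
far outer [0.4133 0.2371] [0.5609 0.2181] w 0.1488 mid [0.4871 0.2276]
front rim outer mid [0.4653 0.061 ] inner [0.466  0.0663]
0.104 [0.4805 0.1796] [0.4738 0.1287] 0.0514 [0.4772 0.1542]
0.112 [0.4805 0.1785] [0.474  0.1291] 0.0499 [0.4772 0.1538]
0.12 [0.4805 0.1775] [0.4741 0.1295] 0.0484 [0.4773 0.1535]
(91, [299.2, 71.6]) [0.4711 0.183 ]
(196, [351.4, 78.1]) [0.5154 0.1722]
(42, [271.1, 79.0]) [0.446  0.1803]
(75, [271.3, 135.1]) [0.438  0.1336]
(65, [300.1, 138.4]) [0.4638 0.1273]
(176, [349.0, 136.0]) [0.5089 0.1237]
(62, [498.0, 317.1]) [ 0.6583 -0.0967]
```

```bash
cat > mx.py <<'E'
from plan import *
w=np.radians(-7.5);my=np.array([-np.sin(w),np.cos(w),0]);mxx=np.array([np.cos(w),np.sin(w),0]);Mc=np.array([.477,.154,0])
Rm=rot(my,[0,0,-1])
E
python3 - <<'E'
from mx import *
p,r,s=cur()
q,R1=plan(p,r,Mc+[0,0,.19],Rm,1,n=4)
q,R1=plan(q,R1,Mc+[0,0,.134],Rm,1,n=3)
E
```

```text
-- 4 rows, end [0.477 0.154 0.19 ]
[[0.295,-0.012,0.117,-0.001,0.001,0.001,1],[0.295,-0.012,0.118,-0.0,0.001,0.001,1],[0.296,-0.013,0.118,-0.001,0.0,0.0,1],[0.295,-0.013,0.117,-0.0,0.001,0.001,1]]
-- 3 rows, end [0.477 0.154 0.134]
[[0.0,0.0,0.233,-0.0,-0.0,-0.0,1],[0.0,0.0,0.234,-0.0,-0.0,-0.0,1],[0.0,0.001,0.233,-0.0,-0.0,-0.0,1]]
```

Emit:
{"fn": "move_arm", "kwargs": {
  "rows": [
    [0.295, -0.012, 0.117, 0, 0.001, 0.001, 1],
    [0.295, -0.012, 0.117, 0, 0.001, 0.001, 1],
    [0.295, -0.012, 0.117, 0, 0.001, 0.001, 1],
    [0.295, -0.012, 0.117, 0, 0, 0, 1],
    [0, 0, 0, 0, 0, 0, 1],
    [0, 0, 0.233, 0, 0, 0, 1],
    [0, 0, 0.233, 0, 0, 0, 1],
    [0, 0, 0.233, 0, 0, 0, 1]
  ]
}}

```text
t: 10.8
eef_pos: [0.4778, 0.1533, 0.135]
tcp_rot: [0.0, 0.752, 0.659, 0.0]
contact_force: [0.2, 0.2, 0.5]
grip_width: 0.015
grip_force: 40.0
```

Emit:
{"fn": "move_arm", "kwargs": {
  "rows": [
    [0, 0, 0, 0, 0, 0, 1],
    [0, 0, 0, 0, 0, 0, 1],
    [0, 0, 0, 0, 0, 0, 1]
  ]
}}

```text
t: 11.1
eef_pos: [0.4786, 0.1541, 0.1372]
tcp_rot: [0.001, 0.752, 0.659, 0.001]
contact_force: [0.7, -0.8, -0.1]
grip_width: 0.0151
grip_force: 40.0
```

```bash
python3 - <<'E'
from mx import *
from h import *
from cell import env
p,r,s=cur();c=env.camera("wrist");e=env.camera("scene");t=env.camera("top")
d=p-Mc;print(p.round(4),"mixer x,y",(d@mxx).round(4),(d@my).round(4),s["contact_force"].round(2),s["wrist_torque"].round(3),s["t"])
pickle.dump((c,e,t),open("w5.pkl","wb"))
f=lambda i,x,y,w,h,k:cv2.resize(i["pixels"][y:y+h,x:x+w],None,fx=k,fy=k,interpolation=cv2.INTER_CUBIC)
cv2.imwrite("pics/w5.png",np.hstack([f(c,215,100,200,200,2),f(e,360,115,100,100,4)]))
E
```

```text
[0.4786 0.1541 0.1372] mixer x,y 0.0016 0.0004 [ 0.75 -0.85 -0.07] [-0.028 -0.091 -0.026] 11.1
```

View pics/w5.png

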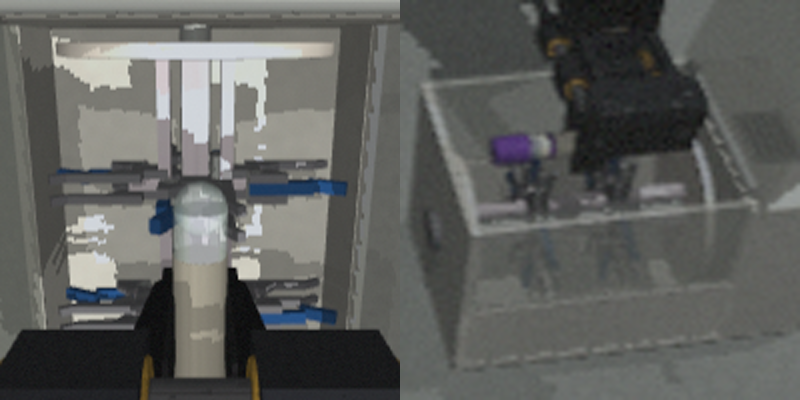

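The tube (crop 200,270) hangs centred between the jaw (160,215) and the prong (237,210), above both clips and level. I'll press down slowly and watch the force.

Emit:
{"fn": "move_arm", "kwargs": {
  "rows": [
    [0, 0, 0.05, 0, 0, 0, 1],
    [0, 0, 0.05, 0, 0, 0, 1],
    [0, 0, 0.025, 0, 0, 0, 1],
    [0, 0, 0.025, 0, 0, 0, 1],
    [0, 0, 0, 0, 0, 0, 1]
  ]
}}

```text
t: 11.75
eef_pos: [0.4778, 0.1546, 0.1237]
tcp_rot: [-0.0, 0.752, 0.66, 0.0]
contact_force: [0.2, 0.8, -0.3]
grip_width: 0.0152
grip_force: 40.0
```

Emit:
{"fn": "move_arm", "kwargs": {
  "rows": [
    [0, 0, 0.025, 0, 0, 0, 1],
    [0, 0, 0.025, 0, 0, 0, 1]
  ]
}}

```text
t: 11.95
eef_pos: [0.4788, 0.1546, 0.1207]
tcp_rot: [0.001, 0.752, 0.66, 0.002]
contact_force: [2.1, -0.4, 2.0]
grip_width: 0.0153
grip_force: 40.0
```

Emit:
{"fn": "move_arm", "kwargs": {
  "rows": [
    [0, 0, 0.025, 0, 0, 0, 1],
    [0, 0, 0.025, 0, 0, 0, 1]
  ]
}}

```text
t: 12.15
eef_pos: [0.4792, 0.1547, 0.1194]
tcp_rot: [0.001, 0.752, 0.66, 0.001]
contact_force: [-7.9, -3.5, 23.5]
grip_width: 0.0147
grip_force: 40.0
```

Emit:
{"fn": "move_arm", "kwargs": {
  "rows": [
    [0, -0.02, 0, 0, 0, 0, 1],
    [0, 0, 0, 0, 0, 0, 1]
  ]
}}

```text
t: 12.35
eef_pos: [0.479, 0.1547, 0.1195]
tcp_rot: [0.002, 0.752, 0.66, 0.003]
contact_force: [0.5, -2.7, 10.8]
grip_width: 0.015
grip_force: 40.0
```

```bash
python3 - <<'E'
from mx import *
from cell import env
p,r,s=cur();print(p.round(4),s["contact_force"].round(1),s["wrist_torque"].round(2),r.apply([1,0,0]).round(3))
import cv2
c=env.camera("wrist");e=env.camera("scene")
f=lambda i,x,y,w,h,k:cv2.resize(i["pixels"][y:y+h,x:x+w],None,fx=k,fy=k,interpolation=cv2.INTER_CUBIC)
cv2.imwrite("pics/w6.png",np.hstack([f(c,215,100,200,200,2),f(e,360,115,100,100,4)]))
E
```

```text
[0.479  0.1547 0.1195] [ 0.5 -2.7 10.8] [-0.48 -0.25  0.03] [0.13  0.992 0.002]
```

Emit:
{"fn": "move_arm", "kwargs": {
  "rows": [
    [0, -0.01, 0.025, 0, 0, 0, 1],
    [0, 0, 0, 0, 0, 0, 1]
  ]
}}

```text
t: 12.65
eef_pos: [0.479, 0.1549, 0.1189]
tcp_rot: [0.003, 0.752, 0.66, 0.004]
contact_force: [-1.0, -3.5, 16.9]
grip_width: 0.0151
grip_force: 40.0
```

Emit:
{"fn": "move_arm", "kwargs": {
  "rows": [
    [0, 0, 0.025, 0, 0, 0, 1],
    [0, 0, 0, 0, 0, 0, 1]
  ]
}}

```text
t: 12.85
eef_pos: [0.4788, 0.1552, 0.1155]
tcp_rot: [0.002, 0.752, 0.66, 0.004]
contact_force: [5.2, 0.7, 7.2]
grip_width: 0.0153
grip_force: 40.0
```

Emit:
{"fn": "move_arm", "kwargs": {
  "rows": [
    [0, 0, 0.025, 0, 0, 0, 1],
    [0, 0, 0, 0, 0, 0, 1]
  ]
}}

```text
t: 13.05
eef_pos: [0.4788, 0.1552, 0.1123]
tcp_rot: [0.002, 0.752, 0.66, 0.004]
contact_force: [6.2, 0.3, 2.4]
grip_width: 0.0153
grip_force: 40.0
```

Emit:
{"fn": "move_arm", "kwargs": {
  "rows": [
    [0, 0, 0.025, 0, 0, 0, 1],
    [0, 0, 0, 0, 0, 0, 1]
  ]
}}

```text
t: 13.25
eef_pos: [0.4782, 0.155, 0.1091]
tcp_rot: [0.002, 0.752, 0.659, 0.004]
contact_force: [6.9, 0.5, -3.4]
grip_width: 0.0148
grip_force: 40.0
```

Emit:
{"fn": "move_arm", "kwargs": {
  "rows": [
    [0, 0, 0.015, 0, 0, 0, 1],
    [0, 0, 0, 0, 0, 0, 1]
  ]
}}

```text
t: 13.45
eef_pos: [0.4765, 0.1549, 0.1073]
tcp_rot: [0.001, 0.752, 0.66, 0.002]
contact_force: [5.3, -0.2, -0.5]
grip_width: 0.0147
grip_force: 40.0
```

Emit:
{"fn": "move_arm", "kwargs": {
  "rows": [
    [0, 0, 0.012, 0, 0, 0, 1],
    [0, 0, 0, 0, 0, 0, 1]
  ]
}}

```text
t: 13.65
eef_pos: [0.4766, 0.155, 0.1071]
tcp_rot: [0.001, 0.752, 0.66, 0.002]
contact_force: [2.5, -0.2, 4.7]
grip_width: 0.015
grip_force: 40.0
```

Height stopped at 0.107 while force rose by only 5 N, so the tube is home. I'll release, back off and look.

Emit:
{"fn": "move_arm", "kwargs": {
  "rows": [
    [0, 0, 0, 0, 0, 0, 0.2],
    [0, 0, 0, 0, 0, 0, 0.2],
    [0, 0, 0, 0, 0, 0, 0.2],
    [0, 0, 0, 0, 0, 0, 0.2],
    [0, 0, -0.3, 0, 0, 0, 0.2],
    [0, 0, -0.5, 0, 0, 0, 0.2],
    [0, 0, -0.5, 0, 0, 0, 0.2]
  ]
}}

```text
t: 14.35
eef_pos: [0.4742, 0.1546, 0.2097]
tcp_rot: [-0.001, 0.752, 0.66, -0.001]
contact_force: [-0.4, 0.6, 0.3]
grip_width: 0.0377
grip_force: 0.0
```

Emit:
{"fn": "move_arm", "kwargs": {
  "rows": [
    [-0.4, 0, -0.1, 0, 0, 0, 0.2],
    [-0.4, 0, 0, 0, 0, 0, 0.2],
    [-0.4, 0, 0, 0, 0, 0, 0.2],
    [0, 0, 0, 0, 0, 0, 0.2],
    [0, 0, 0, 0, 0, 0, 0.2]
  ]
}}

```text
t: 14.85
eef_pos: [0.4626, 0.0594, 0.2175]
tcp_rot: [-0.0, 0.752, 0.659, 0.001]
contact_force: [0.5, 0.1, 0.8]
grip_width: 0.0378
grip_force: 0.0
```

```bash
python3 - <<'E'
from mx import *
from h import *
from cell import env
p,r,s=cur();print(p.round(4),s["grip_width"],s["t"],s["joint_positions"].round(2))
c=env.camera("wrist");e=env.camera("scene");t=env.camera("top")
pickle.dump((c,e,t),open("w7.pkl","wb"))
f=lambda i,x,y,w,h,k:cv2.resize(i["pixels"][y:y+h,x:x+w],None,fx=k,fy=k,interpolation=cv2.INTER_CUBIC)
cv2.imwrite("pics/w7.png",np.hstack([f(c,250,30,125,150,4)[:600],np.vstack([f(e,365,120,100,100,3),f(t,180,195,100,100,3)])]))
m=mask(c["pixels"],(125,155),60,40);print(blobs(m))
for z in(.112,):
  for b in blobs(m):print(onz(c,b[1],z)[:2].round(4),[( (onz(c,b[1],z)-Mc)@k).round(4) for k in(mxx,my)])
for d,n in((e,"e"),(t,"t")):
  for b in blobs(mask(d["pixels"],(125,155),60,40),4):print(n,b,[((onz(d,b[1],.104)-Mc)@k).round(4) for k in(mxx,my)])
bl=blobs(mask(e["pixels"],(125,155),60,40),4);bt=blobs(mask(t["pixels"],(125,155),60,40),4)
if bl and bt:q=tri([e,t,c],[max(bl)[1],max(bt)[1],max(blobs(m))[1]]);print(q[0].round(4),np.round(q[1],4),[((q[0]-Mc)@k).round(4) for k in(mxx,my)])
E
```

```text
[0.4626 0.0594 0.2175] 0.03777367642894852 14.85 [ 0.01 -0.29  2.06  0.    1.37  0.14]
[(72, [316.9, 133.6]), (511, [316.5, 162.2])]
[0.474  0.1297] [np.float64(0.0002), np.float64(-0.0245)]
[0.4704 0.1044] [np.float64(-0.0001), np.float64(-0.05)]
e (61, [386.0, 160.0]) [np.float64(-0.0037), np.float64(-0.05)]
e (4, [396.2, 158.0]) [np.float64(-0.0073), np.float64(-0.0207)]
```

View pics/w7.png

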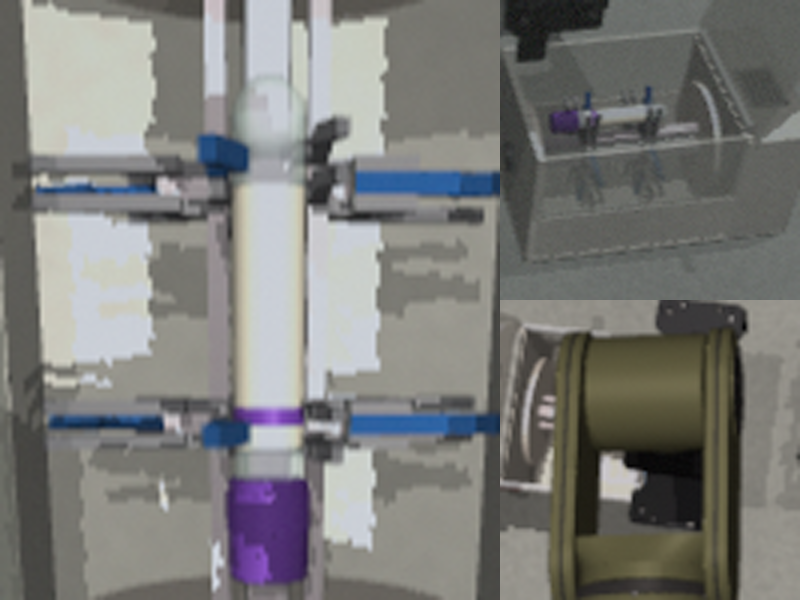

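The crop shows the tube lying between the prongs with its cap at (268,530), and the blue jaw noses overlapping its left edge at (222,153) and (226,432). I'll compare the nose positions with the empty, shut state numerically.

```bash
python3 - <<'E'
from mx import *
from h import *
a=pickle.load(open("w4.pkl","rb"))[0];b=pickle.load(open("w7.pkl","rb"))[0]
for n,c in(("empty",a),("now",b)):
    m=mask(c["pixels"],(105,125),100,40);k,l,st,ce=cv2.connectedComponentsWithStats(m)
    for i in range(1,k):
        if st[i,4]>30 and ce[i][1]<250:
            x,y,w,h=st[i,:4]
            q=[onz(c,u,.122)-Mc for u in((x-.5,ce[i][1]),(x+w-.5,ce[i][1]))]
            print(n,st[i].tolist(),[(1000*(k@mxx)).round(1) for k in q],[(1000*(k@my)).round(1) for k in q])
# tube edges near both clips: cap & band centroid lateral offsets printed before; glass height via width
s=cur();from plan import *
p,r,_=cur();h=Mc+my*.094;print("hinge",h)
L=.194
for th in(1.85,1.3):print(th,(h-my*L*np.cos(th)).round(3),.136+L*np.sin(th))
E
```

```text
empty [294, 67, 12, 10, 91] [np.float64(-14.1), np.float64(-4.0)] [np.float64(26.9), np.float64(27.0)]
empty [332, 76, 39, 6, 196] [np.float64(18.0), np.float64(51.0)] [np.float64(22.1), np.float64(22.2)]
empty [256, 78, 29, 3, 42] [np.float64(-46.4), np.float64(-21.8)] [np.float64(21.2), np.float64(21.2)]
empty [259, 134, 27, 3, 75] [np.float64(-46.5), np.float64(-22.2)] [np.float64(-25.0), np.float64(-24.9)]
empty [295, 135, 12, 7, 65] [np.float64(-14.2), np.float64(-3.4)] [np.float64(-27.8), np.float64(-27.7)]
empty [331, 134, 37, 5, 176] [np.float64(18.1), np.float64(51.3)] [np.float64(-25.6), np.float64(-25.4)]
now [300, 64, 12, 10, 99] [np.float64(-14.0), np.float64(-4.3)] [np.float64(26.8), np.float64(26.8)]
now [339, 73, 40, 6, 221] [np.float64(17.6), np.float64(50.0)] [np.float64(21.8), np.float64(21.8)]
now [259, 76, 30, 2, 40] [np.float64(-47.4), np.float64(-23.0)] [np.float64(20.7), np.float64(20.7)]
now [337, 133, 38, 6, 165] [np.float64(17.0), np.float64(49.8)] [np.float64(-25.8), np.float64(-25.8)]
now [262, 134, 29, 3, 84] [np.float64(-47.5), np.float64(-22.6)] [np.float64(-25.2), np.float64(-25.2)]
now [301, 135, 11, 7, 71] [np.float64(-14.0), np.float64(-4.5)] [np.float64(-27.7), np.float64(-27.7)]
hinge [0.48926946 0.24719582 0.        ]
1.85 [0.496 0.3   0.   ] 0.3224873893772082
1.3 [0.482 0.196 0.   ] 0.3229302879709355
```

Both noses are back within 1 mm of their shut positions, at mixer x −14 to −4, so the tube is seated. Next is the lid: go over it, come down behind and push.

```bash
python3 - <<'E'
from mx import *
p,r,s=cur()
q,R1=plan(p,r,[p[0],p[1],.44],Rm,1,n=6)
q,R1=plan(q,R1,Mc+my*.2+[0,0,.44],Rm,1,n=8)
q,R1=plan(q,R1,Mc+my*.2+[0,0,.295],Rm,1,n=4)
E
```

```text
-- 6 rows, end [0.4629 0.0604 0.44  ]
[[0.0,0.0,-0.463,0.0,-0.0,0.0,1],[0.001,0.0,-0.464,0.0,-0.0,0.0,1],[0.0,0.0,-0.463,0.0,-0.0,0.0,1],[0.001,0.0,-0.464,0.0,-0.0,0.001,1],[0.0,0.0,-0.463,0.0,-0.001,0.0,1],[0.001,0.001,-0.464,0.0,-0.0,0.001,1]]
-- 8 rows, end [0.5031 0.3523 0.44  ]
[[0.46,0.003,0.0,0.0,-0.0,-0.0,1],[0.46,0.003,0.0,0.0,-0.0,-0.0,1],[0.461,0.003,0.0,0.0,-0.0,-0.0,1],[0.46,0.003,0.0,0.0,-0.0,-0.0,1],[0.461,0.003,0.0,0.0,-0.0,-0.0,1],[0.46,0.002,0.0,0.0,-0.0,-0.0,1],[0.461,0.003,0.001,0.0,-0.0,-0.0,1],[0.46,0.002,0.0,0.0,-0.0,-0.0,1]]
-- 4 rows, end [0.5031 0.3523 0.295 ]
[[-0.0,-0.0,0.453,0.0,-0.0,-0.0,1],[-0.0,-0.0,0.453,0.0,-0.0,-0.0,1],[-0.0,-0.0,0.453,0.0,-0.0,-0.0,1],[-0.0,-0.0,0.454,0.0,-0.0,-0.0,1]]
```

Emit:
{"fn": "move_arm", "kwargs": {
  "rows": [
    [0, 0, -0.463, 0, 0, 0, 1],
    [0, 0, -0.463, 0, 0, 0, 1],
    [0, 0, -0.463, 0, 0, 0, 1],
    [0, 0, -0.463, 0, 0, 0, 1],
    [0, 0, -0.463, 0, 0, 0, 1],
    [0, 0, -0.463, 0, 0, 0, 1],
    [0, 0, 0, 0, 0, 0, 1]
  ]
}}

```text
t: 15.7
eef_pos: [0.464, 0.0605, 0.4466]
tcp_rot: [0.003, 0.751, 0.66, 0.005]
contact_force: [0.3, -0.5, 0.1]
grip_width: 0.0003
grip_force: 0.0
```

Emit:
{"fn": "move_arm", "kwargs": {
  "rows": [
    [0.46, 0.003, 0, 0, 0, 0, 1],
    [0.46, 0.003, 0, 0, 0, 0, 1],
    [0.46, 0.003, 0, 0, 0, 0, 1],
    [0.46, 0.003, 0, 0, 0, 0, 1],
    [0.46, 0.003, 0, 0, 0, 0, 1],
    [0.46, 0.003, 0, 0, 0, 0, 1],
    [0.46, 0.003, 0, 0, 0, 0, 1],
    [0.46, 0.003, 0, 0, 0, 0, 1]
  ]
}}

```text
t: 16.5
eef_pos: [0.5023, 0.3536, 0.4389]
tcp_rot: [-0.0, 0.751, 0.66, -0.0]
contact_force: [0.3, -0.0, 0.3]
grip_width: 0.0006
grip_force: 0.0
```

```bash
python3 - <<'E'
from mx import *
p,r,s=cur();d=p-Mc;print(p.round(4),(d@mxx).round(3),(d@my).round(3),s["contact_force"].round(1),s["grip_width"])
E
```

```text
[0.5023 0.3536 0.4389] -0.001 0.201 [ 0.3 -0.   0.3] 0.000601380875627715
```

Emit:
{"fn": "move_arm", "kwargs": {
  "rows": [
    [0, 0, 0.45, 0, 0, 0, 1],
    [0, 0, 0.45, 0, 0, 0, 1],
    [0, 0, 0.45, 0, 0, 0, 1],
    [0, 0, 0.45, 0, 0, 0, 1],
    [0, 0, 0, 0, 0, 0, 1]
  ]
}}

```text
t: 17.0
eef_pos: [0.4997, 0.3505, 0.2879]
tcp_rot: [-0.001, 0.751, 0.66, -0.006]
contact_force: [0.3, -0.5, -1.3]
grip_width: 0.0001
grip_force: 0.0
```

Emit:
{"fn": "move_arm", "kwargs": {
  "rows": [
    [-0.2, 0, 0, 0, 0, 0, 1],
    [-0.2, 0, 0, 0, 0, 0, 1],
    [-0.15, 0, 0, 0, 0, 0, 1],
    [-0.15, 0, 0, 0, 0, 0, 1],
    [-0.15, 0, 0, 0, 0, 0, 1]
  ]
}}

```text
t: 17.5
eef_pos: [0.4945, 0.2826, 0.2979]
tcp_rot: [0.0, 0.752, 0.659, 0.002]
contact_force: [0.1, 0.9, 0.6]
grip_width: 0.0006
grip_force: 0.3
```

Emit:
{"fn": "move_arm", "kwargs": {
  "rows": [
    [-0.17, 0, 0, 0, 0, 0, 1],
    [-0.17, 0, 0, 0, 0, 0, 1],
    [-0.17, 0, 0, 0, 0, 0, 1],
    [-0.17, 0, 0, 0, 0, 0, 1],
    [-0.17, 0, 0, 0, 0, 0, 1]
  ]
}}

```text
t: 18.0
eef_pos: [0.485, 0.2152, 0.2959]
tcp_rot: [-0.0, 0.752, 0.66, 0.0]
contact_force: [-0.2, 0.4, 0.8]
grip_width: 0.0004
grip_force: 0.1
```

Emit:
{"fn": "move_arm", "kwargs": {
  "rows": [
    [-0.17, 0, 0, 0, 0, 0, 1],
    [-0.17, 0, 0, 0, 0, 0, 1],
    [0, 0, 0, 0, 0, 0, 1]
  ]
}}

```text
t: 18.3
eef_pos: [0.4817, 0.1878, 0.2963]
tcp_rot: [0.0, 0.752, 0.659, 0.001]
contact_force: [-1.0, 0.5, 0.9]
grip_width: 0.0004
grip_force: 0.0
```

```bash
python3 - <<'E'
from mx import *
from h import *
from cell import env
p,r,s=cur();d=p-Mc;print(p.round(4),(d@my).round(3),s["contact_force"].round(1),s["t"])
e=env.camera("scene")
print(blobs(mask(e["pixels"],(109,122),120,40),40))
for th in(1.85,1.57,1.2,.9,.5,0):q=Mc+my*(.094-.194*np.cos(th))+[0,0,.136+.194*np.sin(th)];print(th,proj(e,q).round(0))
E
```

```text
[0.4817 0.1878 0.2963] 0.034 [-1.   0.5  0.9] 18.3
[(147, [413.1, 98.1])]
1.85 [478.  85.]
1.57 [457.  84.]
1.2 [427.  91.]
0.9 [404. 103.]
0.5 [382. 125.]
0 [369. 154.]
```

The lid is past upright, at about 60° and sinking. I'll pull back and wait.

Emit:
{"fn": "move_arm", "kwargs": {
  "rows": [
    [0.3, 0, -0.4, 0, 0, 0, 1],
    [0.2, 0, -0.5, 0, 0, 0, 1],
    [0.2, 0, -0.5, 0, 0, 0, 1],
    [0, 0, 0, 0, 0, 0, 1],
    [0, 0, 0, 0, 0, 0, 1],
    [0, 0, 0, 0, 0, 0, 1],
    [0, 0, 0, 0, 0, 0, 1],
    [0, 0, 0, 0, 0, 0, 1]
  ]
}}

```text
t: 19.15
eef_pos: [0.4886, 0.2445, 0.4066]
tcp_rot: [-0.0, 0.752, 0.659, -0.001]
contact_force: [-0.9, -0.1, -0.2]
grip_width: 0.0002
grip_force: 0.0
```

Emit:
{"fn": "move_arm", "kwargs": {
  "rows": [
    [0, 0, 0, 0, 0, 0, 1],
    [0, 0, 0, 0, 0, 0, 1],
    [0, 0, 0, 0, 0, 0, 1],
    [0, 0, 0, 0, 0, 0, 1],
    [0, 0, 0, 0, 0, 0, 1],
    [0, 0, 0, 0, 0, 0, 1],
    [0, 0, 0, 0, 0, 0, 1],
    [0, 0, 0, 0, 0, 0, 1]
  ]
}}

```text
t: 19.95
eef_pos: [0.489, 0.2448, 0.4083]
tcp_rot: [0.0, 0.752, 0.66, 0.001]
contact_force: [0.3, -0.4, -0.1]
grip_width: 0.0002
grip_force: 0.0
```

Emit:
{"fn": "move_arm", "kwargs": {
  "rows": [
    [0, 0, 0, 0, 0, 0, 1],
    [0, 0, 0, 0, 0, 0, 1],
    [0, 0, 0, 0, 0, 0, 1],
    [0, 0, 0, 0, 0, 0, 1],
    [0, 0, 0, 0, 0, 0, 1],
    [0, 0, 0, 0, 0, 0, 1],
    [0, 0, 0, 0, 0, 0, 1],
    [0, 0, 0, 0, 0, 0, 1]
  ]
}}

```text
t: 20.75
eef_pos: [0.489, 0.2448, 0.4082]
tcp_rot: [0.0, 0.752, 0.66, 0.001]
contact_force: [-1.1, 0.0, 0.2]
grip_width: 0.0003
grip_force: 0.0
```

Emit:
{"fn": "move_arm", "kwargs": {
  "rows": [
    [0, 0, 0, 0, 0, 0, 1],
    [0, 0, 0, 0, 0, 0, 1],
    [0, 0, 0, 0, 0, 0, 1],
    [0, 0, 0, 0, 0, 0, 1],
    [0, 0, 0, 0, 0, 0, 1],
    [0, 0, 0, 0, 0, 0, 1],
    [0, 0, 0, 0, 0, 0, 1],
    [0, 0, 0, 0, 0, 0, 1]
  ]
}}

```text
t: 21.55
eef_pos: [0.489, 0.2449, 0.4082]
tcp_rot: [0.0, 0.752, 0.66, 0.001]
contact_force: [0.5, 0.2, -0.6]
grip_width: 0.0006
grip_force: 0.0
```

Emit:
{"fn": "move_arm", "kwargs": {
  "rows": [
    [0, 0, 0, 0, 0, 0, 1],
    [0, 0, 0, 0, 0, 0, 1],
    [0, 0, 0, 0, 0, 0, 1],
    [0, 0, 0, 0, 0, 0, 1],
    [0, 0, 0, 0, 0, 0, 1],
    [0, 0, 0, 0, 0, 0, 1],
    [0, 0, 0, 0, 0, 0, 1],
    [0, 0, 0, 0, 0, 0, 1]
  ]
}}

```text
t: 22.35
eef_pos: [0.489, 0.2448, 0.4082]
tcp_rot: [0.0, 0.752, 0.66, 0.001]
contact_force: [-0.5, -0.2, -0.1]
grip_width: 0.0006
grip_force: 0.0
```

Emit:
{"fn": "move_arm", "kwargs": {
  "rows": [
    [0, 0, 0, 0, 0, 0, 1],
    [0, 0, 0, 0, 0, 0, 1],
    [0, 0, 0, 0, 0, 0, 1],
    [0, 0, 0, 0, 0, 0, 1],
    [0, 0, 0, 0, 0, 0, 1],
    [0, 0, 0, 0, 0, 0, 1],
    [0, 0, 0, 0, 0, 0, 1],
    [0, 0, 0, 0, 0, 0, 1]
  ]
}}

```text
t: 23.15
eef_pos: [0.489, 0.2449, 0.4082]
tcp_rot: [0.0, 0.752, 0.66, 0.001]
contact_force: [0.1, 0.6, 0.3]
grip_width: 0.0002
grip_force: 0.0
```

```bash
python3 - <<'E'
from mx import *
from h import *
from cell import env
for k in range(3):e=env.camera("scene");w=env.camera("wrist")
p,r,s=cur();print(p.round(3),s["t"])
d0=pickle.load(open("c0.pkl","rb"))["scene"];e7=pickle.load(open("w7.pkl","rb"))[1]
print("strip",blobs(mask(e["pixels"],(109,122),120,40),30),"purple",blobs(mask(e["pixels"],(125,155),60,30),4),"before lid",blobs(mask(e7["pixels"],(125,155),60,40),4))
for n,h in(("yellow",(20,32)),("lblue",(95,108)),("green",(50,75))):print(n,blobs(mask(d0["pixels"],h,100,80),40),blobs(mask(e["pixels"],h,100,80),40))
m=mask(w["pixels"],(105,125),100,40)
for b in blobs(m,60):q=onz(w,b[1],.136)-Mc;print("wrist blue",b,(q@mxx).round(3),(q@my).round(3))
cv2.imwrite("pics/fin.png",np.hstack([cv2.resize(e["pixels"][90:220,330:490],None,fx=2.5,fy=2.5)]))
E
```

```text
[0.489 0.245 0.408] 23.45
strip [(125, [369.3, 153.1])] purple [] before lid [(61, [386.0, 160.0]), (4, [396.2, 158.0])]
yellow [(343, [369.2, 253.7])] [(339, [369.3, 253.7])]
lblue [(584, [486.1, 59.4]), (67, [225.0, 206.7])] [(597, [487.1, 60.4]), (68, [225.0, 206.7])]
green [(57, [344.6, 196.3]), (584, [334.6, 204.4])] [(582, [334.6, 204.4])]
wrist blue (2323, [37.1, 14.2]) -0.365 0.307
wrist blue (92, [438.8, 326.4]) 0.229 -0.188
```

View pics/fin.png

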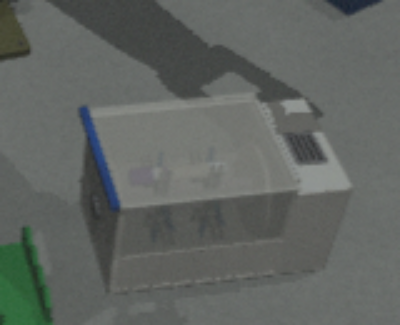

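The lid is shut, with its strip at (369,153) matching the predicted 0 rad. The tube is visible through it at crop (165,172), and the jar, blue tube and rest haven't moved. I'll hand it in.

```bash
python3 -c "
from cell import env
print(env.job_done())"
```

```text
the job is handed in; nothing more can be done
None
```

The lavender-capped tube is home in the top clips with both jaws shut and the lid closed, handed in at about 23.5 s; peak push was about 24 N, at the jaws, and about 5 N once home; I viewed 11 pictures, one over the limit of 10.

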